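Draw the spot plate home and clip it in

ROBOT

A 6-joint arm with a two-finger parallel gripper is mounted at the origin on the work surface. World frame = base frame: x ahead of the robot, y to its left, z up, the work surface at z = 0. Lengths are in m, angles in rad, forces in N, time in s.
With the tool pointing down it reaches from about 0.35 to 0.85 m from the base axis. Payload 8.1 kg.
Tool frame: the origin (TCP) lies midway between the tips of the shut fingers; the grasp point (between the pads) lies 19 mm behind it (robot.grip_point_offset is the distance from the TCP to the grasp point, in m); z points along the fingers, y is the line along which they close (so a half turn about z gives the same grasp; the last joint's range is limited). The gripper opens to 93 mm and grips with 3 to 60 N. Pads are 15 mm wide; open, the fingers measure 128 mm over their backs; the gripper's body (75 mm by 188 mm) begins 65 mm behind the grasp point.
Start: joints at [-0.085, 0.13, 1.488, -0, 1.523, -0.085], TCP at [0.6, 0, 0.219] pointing down, gripper open.
Joint ranges: [-2.96, 2.96], [-0.89, 2.26], [0.02, 2.5], [-1.34, 4.48], [0, 2.73], [-2.66, 2.66]. Speed limits (rad/s): [2.39, 2.39, 2.79, 3.14, 3.14, 3.14].

INTERFACE

Orientations are given as a rotation vector (axis times angle).
In Python, from plant import robot, read_camera, job gives the robot as it stands.
- The arm moves only by the shell command python3 -m inch 'ROWS' [FORCE]. ROWS is JSON, one flat list of numbers, 5 for each row, row after row: the shift along the world's x, y, z in mm, then the turn about the world's z in degrees, then the opening in per cent of the stroke, from 0 (shut) to 100 (fully open). In form: [dx, dy, dz, yaw, hand, dx, dy, dz, yaw, hand, ...]. A call has 1 to 10 rows; each row is the pose to reach, as a shift and turn from the pose commanded when the call began; what a row does not reach only later rows make up. A row lasts 1/12 s, in which the tool goes at most 41.7 mm and 7.16 degrees, less where a joint would pass 70% of its speed; a pose out of reach is approached as far as the arm can. A call with a gripper value outside its range is refused whole. The fingers move at their own pace and stop on an object; FORCE is the grip in N (left out, the last holds). Time passes only in rows, so rows that repeat a pose let the fingers close. It gives the time, the measured TCP pose, the force, the opening and the grip force at its end, in the units of the state.
- robot.read_state(): the state, without advancing time (a new reading comes with each control period).
- read_camera(name): name is "scene" or "side" or "wrist"; returns a dict with "image" (400x640x3 uint8, blue, green, red), "K" (3x3 intrinsics, pixels), "extrinsics" (4x4, takes a point from world to camera coordinates); the wrist camera has in their place "mount" (4x4, takes a point from camera to tool coordinates, whose origin is the TCP and whose axes are the flange's). Camera axes: x right, y down, z forward; pixel columns grow to the right and rows downward; lengths in m; the calibration is good to about 2 mm. A picture is of the moment at which its call begins: read the wrist's pose just before it. There is no depth.
- job.close_job(): hands the job in; it is judged then, once.
The state is a dict: "t": time; "q": joint angles; "dq": joint speeds; "joint_torque": joint torques, N m; "tool_pos": TCP position; "orientation": TCP orientation; "force": force on the tool from outside, world axes, zero at the start; "wrist_torque": the same for the moment, N m; "opening": finger opening in m; "gripper_force": force on a finger pad.
Only numpy, scipy, OpenCV 4.12 (cv2) and the standard library are available. Lean on these libraries where they do the work, as an engineer would, in place of code of your own. Each camera call takes 0.05 s, during which the arm holds its last target. There are 200 camera calls.

TASK

The white porcelain spot plate has been left pushed back under the lamp hood. Press down gently on its top and draw it along its channel towards the robot until it is fully home against the front stop, then swing the turn clip fully across behind it to lock it in. The porcelain is brittle, so never bear on it with more than about 20 N, and leave everything else on the bench as it stands.

Things in the scene. Friction and masses are not known exactly. Their poses are not given: they have to be found in the camera images.
- plate: White porcelain spot plate, a brittle flat slab 130 mm (x) by 100 mm (y) by 6 mm, 0.13 to 0.27 kg; round marks on its rear part, front 40 mm plain; top matt, underside glazed. Origin: centre of its underside; x points to its rear edge (away from the robot), z up. It lies flat in the station's channel, 2 mm play each side, so it cannot be taken by its edges; its rear is under the lamp hood.
- plate_top (a point): Centre of the plate's matt top face. A sprung felt foot under the hood bears on the plate's rear with about 6 N until the plate is within about 55 mm of home, so it drags by about 3 N, plus about a fifth of the force that presses it down. Fingertips pressed on it with 10 to 16 N draw it; below about 6 N they slip on it. Over 24 N in all (press and pull together) it breaks.
- station: Bolted-down grey base with aluminium guides and a low beige lamp hood. Origin on the table under the home point; x along the channel to the rear, y left. Deck top at z = 20 mm, rigid. The hood covers x = 122 to 250 mm, y = -88 to 70 mm, z = 34 to 66 mm; the plate slides beneath it.
- home (a point): Point on the station's deck: centre of the plate's underside when the plate is fully home. x points to the rear, so the plate is drawn along -x; y left, z up. The front stop's face is 65 mm from it at -x, 8 mm high above the deck and 10 mm thick; guides 8 mm high run along both sides at 52 to 62 mm.
- clip_grip (a point): Centre of the turn clip's upright black grip fin: 32 mm long, 10 mm wide, 28 mm high (10 to 38 mm above the deck), over the clip's vertical pivot, which is 74.5 mm behind (+x) and 68 mm right (-y) of the home point. Fin and steel bar lie along this point's x axis; the bar is 12 mm wide, reaches 44 mm from the pivot, 0.5 to 10 mm above the deck.
- clip (a joint): Angle of the turn clip in rad. 0: the bar points straight back, beside the channel (open). It grows anticlockwise seen from above, to 1.57 at its end stop, where the bar lies square across the channel, its front face 3.5 mm behind the rear edge of a plate that is fully home. It turns stiffly (0.05 N m) and stays where it is left.
- beaker: Bystander: glass beaker, 68 mm wide, 85 mm high.
- flask: Bystander: conical glass flask, 82 mm wide at the foot, 122 mm high.
- jar: Bystander: closed jar, 50 mm wide, 60 mm high.
- vial: Bystander: small amber vial standing on top of the lamp hood, 26 mm wide, 45 mm high.
- spatula: Bystander: steel spatula lying flat, 170 mm long.
- stopper: Bystander: cork stopper, 36 mm wide, 30 mm high.
- dish: Bystander: white porcelain dish, 84 mm wide, 16 mm high.
Things that resemble listed ones, but are neither listed nor needed, are in the scene too. There is more than one size of the plate; the one meant has the size given above.

How it is judged:
On the way, in this order (a step that is already met when the one before it is completed fails the run):
1. the plate is drawn fully home against the front stop while the clip is still open (x of plate in the frame of home between -0.003 and 0.0025 m and z of plate in the frame of home below 0.003 m and angle between plate's own z axis and vertical below 0.03 rad and value of joint clip below 0.5 rad), for 0.2 s.
2. the clip is swung fully across behind the plate (x of plate in the frame of home between -0.003 and 0.0025 m and z of plate in the frame of home below 0.003 m and angle between plate's own z axis and vertical below 0.03 rad and value of joint clip above 1.4 rad), for 0.2 s.
At the end, for the whole second after the job is handed in: The plate lies flat on the deck, at rest, within 2.5 mm of the front stop, and the clip is turned across behind it (at least 1.4 rad of its 1.57) (all of step 2 and linear speed of plate below 0.01 m/s); the robot touches nothing.
It fails at once if the plate is pressed, pushed or squeezed with more than 24 N (contact force between any of the arm, the fingers and plate above 24 N).
It fails at once if a bystander is moved by more than 20 mm (distance of any of beaker, flask, jar, vial, spatula, stopper, dish from where it was at the start of the episode above 0.02 m).
It fails at once if the plate is tipped or lifted out of its channel (angle between plate's own z axis and vertical above 0.12 rad or z of plate in the frame of home above 0.012 m).
It also fails if it takes over 61 s, if anything falls off the work surface, if the arm or the gripper's body presses on something with over 40 N, if the wrist force passes 120 N, or if a joint passes its speed limit or range.

## Working session

There is one attempt and no reset: what is moved stays moved. The work goes in short steps, Python scripts to look and compute and a shell command to move; the robot and the scene stay as the last step left them, time stands still between calls to the robot, and variables do not carry over. Pictures are saved under pics/ and viewed, at most 10 in all, crops included, and the job is handed in when it is done.

```bash
ls; mkdir -p pics; cat > h.py <<'E'
from plant import robot, read_camera, job
import cv2, numpy as np
from scipy.spatial.transform import Rotation as R
def ray(cam,u,v,z,T=None):
    K=np.array(cam["K"]);d=np.linalg.inv(K)@[u,v,1]
    if "extrinsics" in cam: M=np.linalg.inv(np.array(cam["extrinsics"]))
    else: M=T@np.array(cam["mount"])
    o=M[:3,3];w=M[:3,:3]@d
    return o+w*(z-o[2])/w[2]
def proj(cam,p,T=None):
    E=np.array(cam["extrinsics"]) if "extrinsics" in cam else np.linalg.inv(T@np.array(cam["mount"]))
    c=E[:3,:3]@p+E[:3,3];x=np.array(cam["K"])@c;return x[:2]/x[2]
def tool():
    s=robot.read_state();T=np.eye(4);T[:3,:3]=R.from_rotvec(s["orientation"]).as_matrix();T[:3,3]=s["tool_pos"];return T
E
python3 - <<'E'
from h import *
import pickle
print(robot.read_state())
T=tool();c={n:read_camera(n) for n in("scene","side","wrist")}
pickle.dump((T,c),open("c0.pkl","wb"))
for n in c: cv2.imwrite(f"pics/{n}0.png",c[n]["image"])
E
```

```text
pics
{'t': 0.0, 'q': array([-8.54014126e-02,  1.31159164e-01,  1.48925109e+00, -1.53968176e-06,
        1.52298170e+00, -8.53993448e-02]), 'dq': array([ 8.63940292e-05, -7.66189765e-05,  1.03692189e-03,  6.64409872e-04,
        4.36919393e-04, -7.12076306e-04]), 'joint_torque': array([-1.61290725e-03, -5.59853125e+01, -4.91755986e+01,  7.67333270e-02,
        3.59135563e-02, -2.97389461e-04]), 'tool_pos': array([5.99447570e-01, 6.82054597e-05, 2.17604112e-01]), 'orientation': array([-2.22047090e+00, -2.22046647e+00,  1.82182372e-03]), 'force': array([ 0.60657365,  0.82757477, -0.15529939]), 'wrist_torque': array([0.03236344, 0.0113464 , 0.01709646]), 'gripper_force': 0.0, 'opening': 0.09267037384901715}
```

View pics/scene0.png

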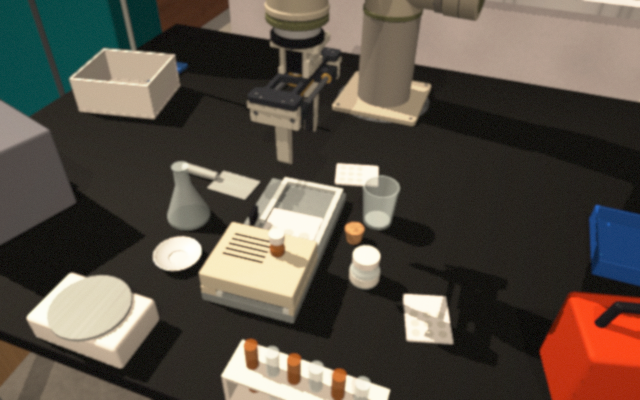

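View pics/wrist0.png

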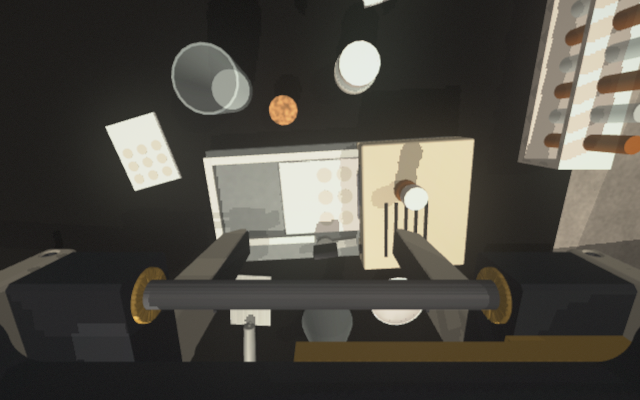

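The wrist view shows the station with the channel plate at (280–358, 160–235), its round marks at the rear. The front stop is at about (212, 200), the hood at (360–472, 140–268), and the dark clip fin near (325, 245).

Look-alikes are the small spotted slab at (143, 150), the card at (250, 300) and the spotted slab at scene (427, 318). I choose the plate in the channel and will check it in a close crop.

```bash
python3 - <<'E'
from h import *
import pickle
T,c=pickle.load(open("c0.pkl","rb"));w=c["wrist"]
im=w["image"][130:280,190:390];cv2.imwrite("pics/crop1.png",cv2.resize(im,None,fx=4,fy=4,interpolation=cv2.INTER_CUBIC))
for n,u,v,z in[("plateFL",280,163,.026),("plateFR",284,235,.026),("stopL",207,156,.028),("hoodFL",359,142,.066),("hoodFR",364,269,.066),("hoodBL",472,138,.066),("hoodBR",465,265,.066)]:
    print(n,ray(w,u,v,z,T).round(4))
E
```

```text
plateFL [0.5461 0.0263 0.026 ]
plateFR [ 0.5479 -0.0734  0.026 ]
stopL [0.4534 0.0353 0.028 ]
hoodFL [0.6418 0.0552 0.066 ]
hoodFR [ 0.654  -0.1033  0.066 ]
hoodBL [0.768  0.0597 0.066 ]
hoodBR [ 0.7817 -0.0973  0.066 ]
```

View pics/crop1.png

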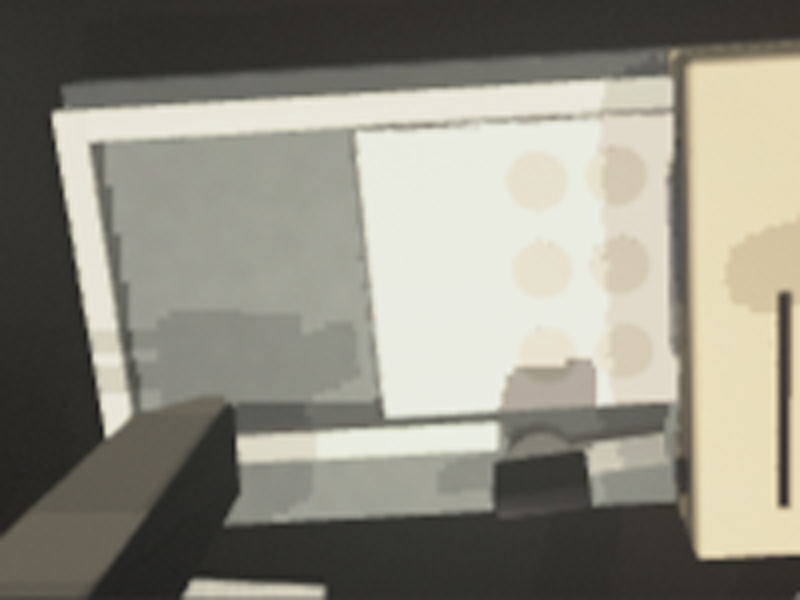

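The crop confirms the choice: about 100 mm wide, round marks at the rear, plain front 40 mm. Its front corners are at crop (356,130) and (385,417). The fin top is at crop (500–590, 450–515). Next I fit the station pose.

```bash
cat > fit.py <<'E'
from h import *
from scipy.optimize import least_squares
def st(p,q): 
    c,s=np.cos(p[2]),np.sin(p[2]);return np.array([p[0]+c*q[0]-s*q[1],p[1]+s*q[0]+c*q[1],q[2]])
def fit(cam,T,pts,p0):
    f=lambda p:np.concatenate([proj(cam,st(p,np.array(a)/1e3),T)-np.array(b) for a,b in pts])
    r=least_squares(f,p0,loss="soft_l1");return r.x,f(r.x).reshape(-1,2)
E
python3 - <<'E'
from fit import *
import pickle
T,c=pickle.load(open("c0.pkl","rb"));w=c["wrist"]
g=lambda x,y:(190+x/4,130+y/4)
pts=[((-65,52,28),g(92,143)),((-75,62,28),g(52,112)),((122,70,66),g(681,55)),((122,-88,66),g(697,557)),((250,70,66),(472.5,138)),((250,-88,66),(465,265))]
p,r=fit(w,T,pts,[.5,-.02,.05]);print(p.round(4),np.degrees(p[2]),r.round(1))
for n,u in[("FL",g(356,130)),("FR",g(385,417))]:
    q=ray(w,*u,.026,T)[:2]-p[:2];cs,s=np.cos(p[2]),np.sin(p[2]);print(n,(np.array([[cs,s],[-s,cs]])@q*1e3).round(1))
q=st(p,np.array([.0745,-.068,.058]));print("fin",q.round(4),proj(w,q,T),"home",p[:2])
E
```

```text
[ 0.5265 -0.0248  0.0624] 3.5768112212577954 [[-1.2 -0.2]
 [-0.2  0.3]
 [ 0.5  0.5]
 [-0.6  1. ]
 [ 2.9 -0.9]
 [-0.2 -0.2]]
FL [21.5 50.4]
FR [ 21.5 -49. ]
fin [ 0.6051 -0.088   0.058 ] [325.53362894 255.10992624] home [ 0.52647294 -0.02477349]
```

```bash
python3 - <<'E'
from fit import *
import pickle
T,c=pickle.load(open("c0.pkl","rb"))
print(np.array(c["wrist"]["mount"]).round(3))
sc=c["scene"]
im=np.vstack([cv2.resize(sc["image"][150:290,140:400],None,fx=3,fy=3,interpolation=cv2.INTER_CUBIC)])
cv2.imwrite("pics/crop2.png",im)
p=np.array([.5265,-.0248,.0624])
def loc(u,v,z):
    q=ray(sc,u,v,z);d=q[:2]-p[:2];cs,s=np.cos(p[2]),np.sin(p[2]);return q.round(3),(np.array([[cs,s],[-s,cs]])@d*1e3).round(0)
print("flasktop",loc(180,167,.122),"flaskfoot",loc(189,213,.005));print("vial",loc(277,234,.111));print("beaker top",loc(381,183,.085))
print("fin",loc(252,214,.058), proj(sc,st(p,np.array([.0745,-.068,.058]))))
E
```

```text
[[ 0.001 -0.965 -0.262  0.073]
 [ 1.     0.001 -0.    -0.   ]
 [ 0.001 -0.262  0.965 -0.166]
 [ 0.     0.     0.     1.   ]]
flasktop (array([ 0.612, -0.225,  0.122]), array([  73., -206.])) flaskfoot (array([ 0.605, -0.23 ,  0.005]), array([  66., -210.]))
vial (array([0.699, 0.003, 0.111]), array([174.,  17.]))
beaker top (array([0.475, 0.115, 0.085]), array([-42., 143.]))
fin (array([ 0.616, -0.085,  0.058]), array([ 86., -65.])) [252.97051182 209.87958337]
```

View pics/crop2.png

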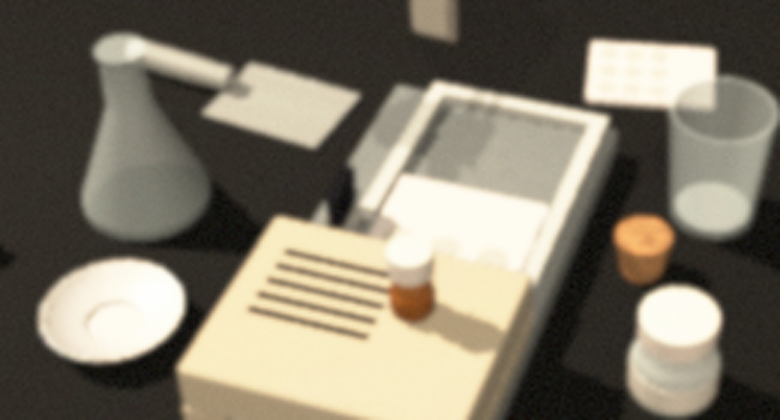

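```bash
python3 -m inch '[-5,-4,-10,-7,80,-10,-8,-20,-14,50,-15,-12,-30,-21,20,-20,-16,-40,-28,0,-25,-20,-50,-35,0,-29,-22,-60,-42,0,-29,-22,-70,-49,0,-29,-22,-70,-56,0,-29,-22,-70,-63,0,-29,-22,-70,-70,0]' 20
python3 -m inch '[0,0,0,-7,0,0,0,-10,-14,0,0,0,-20,-16.4,0,0,0,-40,-16.4,0,0,0,-40,-16.4,0,0,0,-40,-16.4,0,0,0,-40,-16.4,0]'
python3 - <<'E'
from fit import *
import pickle
T=tool();w=read_camera("wrist");pickle.dump((T,w),open("c1.pkl","wb"));cv2.imwrite("pics/w1.png",w["image"]);print(T.round(4))
p=np.array([.5265,-.0248,.0624])
for q in[(-65,52,28),(-65,-52,28),(21.5,50,26),(21.5,-50,26),(122,70,66),(122,-88,66),(74.5,-68,58)]:print(q,proj(w,st(p,np.array(q)/1e3),T).round())
E
```

```text
t: 0.98
tool_pos: [0.5705, -0.022, 0.1479]
orientation: [-3.095, -0.536, 0.002]
force: [0.5, -0.3, 0.0]
opening: 0.0305
gripper_force: 0.0
t: 1.57
tool_pos: [0.5711, -0.022, 0.1092]
orientation: [-3.14, -0.099, 0.0]
force: [-0.1, 0.2, -0.1]
opening: 0.0005
gripper_force: 0.0
[[ 0.998   0.0631 -0.      0.5711]
 [ 0.0631 -0.998   0.     -0.022 ]
 [-0.     -0.     -1.      0.1092]
 [ 0.      0.      0.      1.    ]]
(-65, 52, 28) [270. 308.]
(-65, -52, 28) [371. 308.]
(21.5, 50, 26) [269. 229.]
(21.5, -50, 26) [373. 229.]
(122, 70, 66) [225. 118.]
(122, -88, 66) [442. 119.]
(74.5, -68, 58) [406. 181.]
```

View pics/w1.png

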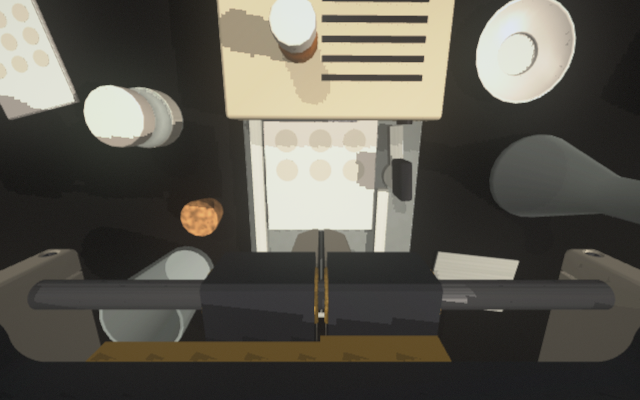

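The plate front edge at v≈230, the hood corners at (225,118) and (442,119), and the fin at (402,180) all match the prediction within 3 mm. I descend to just above the plate.

```bash
python3 -m inch '[0,0,-30,0,0,0,0,-55,0,0,0,0,-70,0,0,0,0,-78,0,0,0,0,-78,0,0,0,0,-78,0,0]'
python3 -m inch '[0,0,-0.7,0,0,0,0,-1.4,0,0,0,0,-1.4,0,0,0,0,-1.4,0,0]'
```

```text
t: 2.12
tool_pos: [0.5716, -0.0221, 0.0316]
orientation: [3.14, 0.099, 0.001]
force: [0.8, 0.6, 0.4]
opening: 0.0004
gripper_force: 0.0
t: 2.45
tool_pos: [0.5716, -0.022, 0.0301]
orientation: [3.14, 0.099, 0.002]
force: [1.2, 0.4, -0.3]
opening: 0.0007
gripper_force: 0.0
```

```bash
python3 -m inch '[0,0,-0.8,0,0,0,0,-1.6,0,0,0,0,-2.4,0,0,0,0,-2.4,0,0,0,0,-2.4,0,0]'
python3 -m inch '[0,0,-0.5,0,0,0,0,-0.8,0,0,0,0,-0.8,0,0]'
python3 -m inch '[0,0,-0.4,0,0,0,0,-0.4,0,0,0,0,-0.4,0,0]'
```

```text
t: 2.87
tool_pos: [0.5709, -0.022, 0.0267]
orientation: [-3.14, -0.099, 0.0]
force: [-1.0, 0.2, -0.3]
opening: 0.0005
gripper_force: 0.0
t: 3.12
tool_pos: [0.5711, -0.022, 0.0263]
orientation: [3.14, 0.099, 0.0]
force: [-1.8, 0.5, 3.1]
opening: 0.0002
gripper_force: 2.0
t: 3.37
tool_pos: [0.5711, -0.022, 0.0263]
orientation: [3.14, 0.099, 0.0]
force: [-3.2, 0.6, 8.1]
opening: 0.0008
gripper_force: 3.8
```

```bash
python3 -m inch '[0,0,-0.35,0,0,0,0,-0.35,0,0,0,0,-0.35,0,0]'
python3 -m inch '[-1.5,-0.1,0,0,0,-3,-0.2,0,0,0,-5,-0.3,0,0,0,-7,-0.4,0,0,0,-7,-0.4,0,0,0]'
```

```text
t: 3.62
tool_pos: [0.5711, -0.022, 0.0263]
orientation: [3.14, 0.099, 0.0]
force: [-5.2, 0.7, 10.6]
opening: 0.0005
gripper_force: 5.3
t: 4.03
tool_pos: [0.5651, -0.0225, 0.0263]
orientation: [3.14, 0.099, 0.004]
force: [4.0, -0.3, 6.4]
opening: 0.0008
gripper_force: 3.2
```

```bash
python3 -m inch '[0,0,-0.3,0,0,-1,0,-0.5,0,0,-2,-0.1,-0.5,0,0,-4,-0.2,-0.5,0,0,-6,-0.3,-0.5,0,0,-6,-0.3,-0.5,0,0]'
```

```text
t: 4.53
tool_pos: [0.5596, -0.0229, 0.0263]
orientation: [3.139, 0.099, 0.006]
force: [4.9, 0.0, 7.9]
opening: 0.0006
gripper_force: 4.3
```

```bash
python3 -m inch '[-0.5,0,-0.3,0,0,-1,0,-0.6,0,0,-3,-0.2,-0.6,0,0,-5,-0.3,-0.6,0,0,-7,-0.4,-0.6,0,0,-9,-0.5,-0.6,0,0,-9,-0.5,-0.6,0,0]'
python3 - <<'E'
from fit import *
import pickle
T=tool();w=read_camera("wrist");sc=read_camera("scene");pickle.dump((T,w,sc),open("c2.pkl","wb"))
a=cv2.resize(w["image"][90:290,200:460],None,fx=3,fy=3);cv2.imwrite("pics/w2.png",a)
p=np.array([.5265,-.0248,.0624])
print(T[:3,3])
for q in[(21.5,50,26),(0,50,26),(100,0,26)]:print(q,(proj(w,st(p,np.array(q)/1e3),T)-[200,90])*3)
E
```

```text
t: 5.12
tool_pos: [0.5512, -0.0235, 0.0263]
orientation: [3.139, 0.099, 0.008]
force: [4.7, -0.0, 10.4]
opening: 0.0002
gripper_force: 5.5
[ 0.55120042 -0.0235166   0.02627103]
(21.5, 50, 26) [131.43194697 467.09144125]
(0, 50, 26) [138.14994047 555.86429909]
(100, 0, 26) [362.05147759  91.38226449]
```

View pics/w2.png

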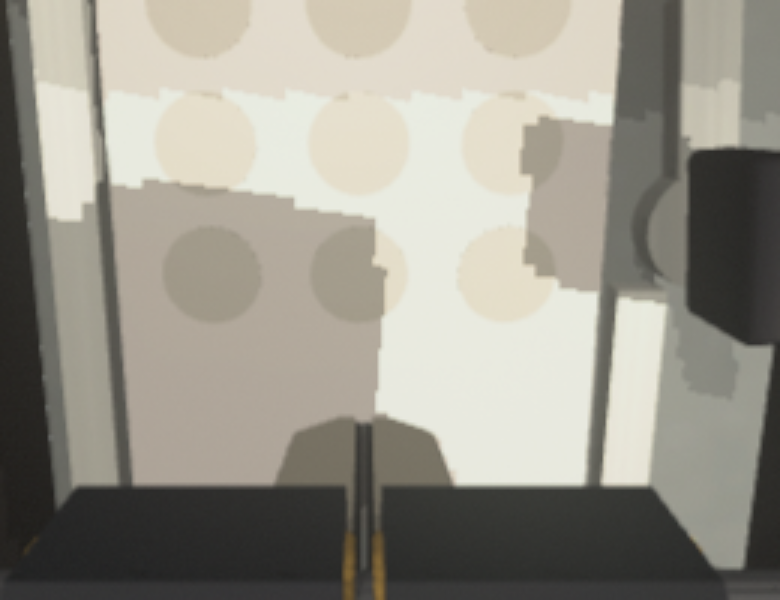

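The crop shows the front row of marks at (212,275), (358,275) and (505,275), with a third row now out from the hood. I compare that row's station x with the earlier picture.

```bash
python3 - <<'E'
from fit import *
import pickle
p=np.array([.5265,-.0248,.0624]);cs,s=np.cos(p[2]),np.sin(p[2])
def x(w,T,u,v): return (np.array([[cs,s],[-s,cs]])@(ray(w,u,v,.026,T)[:2]-p[:2])*1e3).round(1)
T,w=pickle.load(open("c1.pkl","rb"));print(x(w,T,288,170.5),x(w,T,320,170.5))
T,w,_=pickle.load(open("c2.pkl","rb"));print(x(w,T,200+212/3,90+275/3),x(w,T,200+358/3,90+275/3))
E
```

```text
[77.8 29.9] [77.8  0.9]
[63.9 30.6] [64.   0.8]
```

```bash
python3 -m inch '[-1,-0.1,-0.15,0,0,-2.5,-0.2,-0.15,0,0,-5,-0.3,-0.15,0,0,-7.5,-0.5,-0.15,0,0,-10,-0.6,-0.15,0,0,-12,-0.7,-0.15,0,0]'
python3 -m inch '[-2,-0.1,0,0,0,-4.5,-0.3,0,0,0,-7,-0.4,0,0,0,-10,-0.6,0,0,0,-12,-0.8,0,0,0]'
```

```text
t: 5.72
tool_pos: [0.5396, -0.0242, 0.0263]
orientation: [3.139, 0.099, 0.009]
force: [5.9, 0.2, 10.9]
opening: 0.0003
gripper_force: 5.2
t: 6.13
tool_pos: [0.527, -0.0251, 0.0262]
orientation: [3.139, 0.099, 0.007]
force: [2.8, 0.4, 13.7]
opening: 0.0006
gripper_force: 6.8
```

```bash
python3 -m inch '[-2.5,-0.2,0,0,0,-5,-0.3,0,0,0,-7.5,-0.5,0,0,0,-10,-0.6,0,0,0,-12,-0.8,0,0,0]'
python3 -m inch '[-2.5,-0.2,0,0,0,-5,-0.3,0,0,0,-7.5,-0.5,0,0,0,-10,-0.6,0,0,0,-12,-0.8,0,0,0]'
python3 - <<'E'
from fit import *
import pickle
T=tool();w=read_camera("wrist");sc=read_camera("scene");pickle.dump((T,w,sc),open("c3.pkl","wb"))
cv2.imwrite("pics/w3.png",cv2.resize(w["image"][90:290,200:460],None,fx=3,fy=3))
E
```

```text
t: 6.55
tool_pos: [0.5151, -0.0259, 0.0262]
orientation: [3.139, 0.099, 0.007]
force: [2.4, -1.1, 14.5]
opening: 0.0004
gripper_force: 6.9
t: 6.97
tool_pos: [0.5031, -0.0267, 0.0262]
orientation: [3.139, 0.099, 0.007]
force: [3.3, 0.1, 13.4]
opening: 0.0004
gripper_force: 7.0
```

View pics/w3.png

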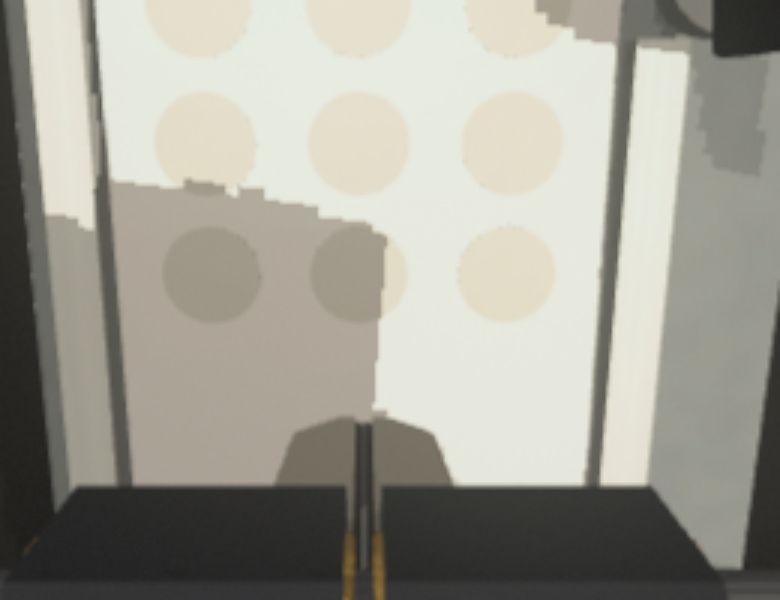

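The marks sit at exactly the same pixels as before, so the plate is following without slip. About 24 mm remain.

```bash
python3 -m inch '[-2.5,-0.2,0,0,0,-5,-0.3,0,0,0,-7.5,-0.5,0,0,0,-10,-0.6,0,0,0,-12.5,-0.8,0,0,0,-15,-0.9,0,0,0,-17,-1,0,0,0,-18,-1.1,0,0,0]'
python3 -m inch '[-1,-0.1,0,0,0,-2,-0.1,0,0,0,-2,-0.1,0,0,0]'
python3 -m inch '[-1,-0.1,0,0,0,-2,-0.1,0,0,0,-2,-0.1,0,0,0]'
```

```text
t: 7.73
tool_pos: [0.4851, -0.0278, 0.0262]
orientation: [3.139, 0.099, 0.007]
force: [3.0, 0.2, 14.3]
opening: 0.0005
gripper_force: 7.0
t: 7.98
tool_pos: [0.4831, -0.0279, 0.0262]
orientation: [3.139, 0.099, 0.007]
force: [1.2, 0.3, 16.0]
opening: 0.0004
gripper_force: 7.5
t: 8.23
tool_pos: [0.4812, -0.028, 0.0263]
orientation: [3.139, 0.099, 0.007]
force: [2.2, -0.5, 15.1]
opening: 0.0002
gripper_force: 7.5
```

```bash
python3 -m inch '[-0.7,0,0.1,0,0,-1.3,-0.1,0.1,0,0,-1.3,-0.1,0.1,0,0]'
python3 -m inch '[-0.7,0,0,0,0,-1.3,-0.1,0,0,0,-1.3,-0.1,0,0,0]'
python3 -m inch '[-0.7,0,0,0,0,-1.3,-0.1,0,0,0,-1.3,-0.1,0,0,0]'
```

```text
t: 8.48
tool_pos: [0.4799, -0.0281, 0.0262]
orientation: [3.139, 0.098, 0.007]
force: [2.3, -0.2, 13.8]
opening: 0.0003
gripper_force: 7.0
t: 8.73
tool_pos: [0.4794, -0.0281, 0.0262]
orientation: [3.139, 0.098, 0.01]
force: [7.7, 0.7, 10.0]
opening: 0.0001
gripper_force: 4.5
t: 8.98
tool_pos: [0.4782, -0.0282, 0.0262]
orientation: [3.139, 0.098, 0.01]
force: [8.1, 1.0, 8.4]
opening: 0.0004
gripper_force: 4.3
```

Contact with the stop shows as the pull jumping from 2 to 8 N at x≈0.4794, which matches the expected travel. I lift off and move above the clip fin.

```bash
python3 -m inch '[0.5,0,0.5,0,0,0.5,0,1.5,0,0,0.5,0,10,0,0,0,0,40,0,0,0,0,75,0,0,0,0,75,0,0]'
python3 -m inch '[30,-15,0,0,45,60,-30,0,0,45,95,-45,0,0,45,120,-56,0,0,45,127,-60,0,0,45,127,-60,0,0,45,127,-60,0,0,45]' 20
python3 - <<'E'
from fit import *
import pickle
T=tool();w=read_camera("wrist");sc=read_camera("side");pickle.dump((T,w,sc),open("c4.pkl","wb"));print(T[:3,3])
cv2.imwrite("pics/w4.png",np.hstack([w["image"][60:360,130:530],cv2.resize(sc["image"],(400,250))[:,:400] if 0 else cv2.resize(sc["image"],(400,300))]))
p=np.array([.5265,-.0248,.0624])
for q in[(74.5,-68,58),(65,0,26),(65,50,26),(-65,52,28)]:print(q,(proj(w,st(p,np.array(q)/1e3),T)-[130,60]))
E
```

```text
t: 9.48
tool_pos: [0.4776, -0.0284, 0.1052]
orientation: [3.139, 0.099, 0.01]
force: [0.5, 0.0, 0.6]
opening: 0.0009
gripper_force: 0.0
t: 10.07
tool_pos: [0.6006, -0.0876, 0.098]
orientation: [-3.139, -0.098, 0.005]
force: [-0.1, -0.6, -0.2]
opening: 0.0402
gripper_force: 0.0
[ 0.60060593 -0.08756899  0.09802059]
(74.5, -68, 58) [191.87497842 155.34058968]
(65, 0, 26) [116.50767367 154.05878996]
(65, 50, 26) [ 61.19250131 153.97711432]
(-65, 52, 28) [ 73.97694184 275.72060414]
```

View pics/w4.png

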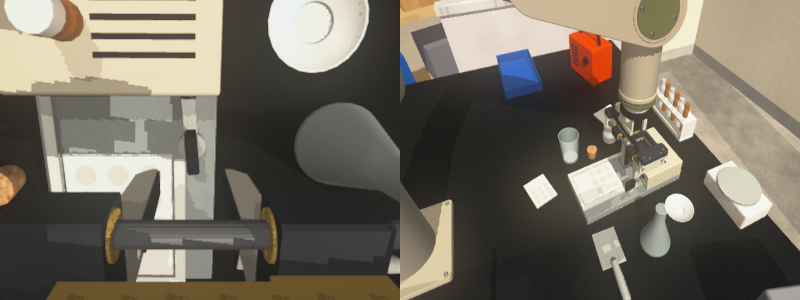

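The plate rear edge is at (115,155) against a predicted 154, so the plate is home. The fin top at (191,153) also matches. I step 4.5 mm forward, descend and grip.

```bash
python3 -m inch '[4.5,-0.5,0,0,45,4.5,-0.5,-20,0,45,4.5,-0.5,-40,0,45,4.5,-0.5,-56,0,45,4.5,-0.5,-56,0,45,4.5,-0.5,-56,0,45]'
python3 -m inch '[0,0,0,0,20,0,0,0,0,5,0,0,0,0,0,0,0,0,0,0,0,0,0,0,0,0,0,0,0,0]' 15
```

```text
t: 10.67
tool_pos: [0.6053, -0.0878, 0.0424]
orientation: [-3.139, -0.099, 0.004]
force: [0.5, 0.1, 0.2]
opening: 0.0418
gripper_force: 0.0
t: 11.17
tool_pos: [0.6073, -0.0877, 0.0439]
orientation: [-3.139, -0.099, -0.002]
force: [0.3, 3.8, 3.2]
opening: 0.0101
gripper_force: 14.9
```

Gripped: the opening is 10.1 mm, the fin's width. Now I turn it.

```bash
python3 -m inch '[0,0,0,4,0,0,0,0,9,0,0,0,0,14,0,0,0,0,19,0,0,0,0,24,0,0,0,0,30,0,0,0,0,30,0]' 20
python3 -m inch '[0,0,0,6,0,0,0,0,12,0,0,0,0,18,0,0,0,0,24,0,0,0,0,30,0,0,0,0,30,0]'
```

```text
t: 11.75
tool_pos: [0.6069, -0.0865, 0.0439]
orientation: [-3.002, -0.918, -0.002]
force: [-1.5, 8.0, 5.6]
opening: 0.0096
gripper_force: 19.9
t: 12.25
tool_pos: [0.606, -0.0858, 0.0439]
orientation: [-2.66, -1.664, -0.001]
force: [-6.8, 11.3, 10.8]
opening: 0.0096
gripper_force: 19.9
```

```bash
python3 -m inch '[-0.5,1,0.5,5,0,-1,2,1,10,0,-1,2,1,15,0,-1,2,1,20,0,-1,2,1,25,0,-1,2,1,30,0,-1,2,1,32,0,-1,2,1,32,0,-1,2,1,32,0]'
```

```text
t: 13.0
tool_pos: [0.6047, -0.0855, 0.0439]
orientation: [-2.109, -2.326, 0.0]
force: [-3.0, 3.4, 2.0]
opening: 0.0101
gripper_force: 20.4
```

```bash
python3 - <<'E'
from fit import *
print(robot.read_state()["wrist_torque"], np.degrees(np.arctan2(tool()[1,1],tool()[0,1])))
E
```

```text
[ 0.73243077  0.62002839 -0.40376462] 5.602451456272217
```

The clip is at its end stop (−0.4 N m). I release and lift.

```bash
python3 -m inch '[0,0,0,-1,0,0,0,0,-2,15,0,0,0,-2,25,0,0,0,-2,25,0,0,0,-2,25,0,0,15,-2,25,0,0,50,-2,25,0,0,85,-2,25,0,0,110,-2,25,0,0,110,-2,25]'
python3 -m inch '[-20,0,20,0,25,-50,0,30,0,25,-80,0,30,0,25,-80,0,30,0,25,-80,0,30,0,25]'
python3 - <<'E'
from fit import *
T=tool();w=read_camera("wrist");sc=read_camera("scene")
cv2.imwrite("pics/w5.png",np.hstack([cv2.resize(w["image"][20:270,110:510],None,fx=1,fy=1),cv2.resize(sc["image"][150:275,160:360],None,fx=2,fy=2)]))
p=np.array([.5265,-.0248,.0624])
for q in[(74.5,-68,58),(65,50,26),(65,-50,26),(-65,52,28),(-65,-52,28),(74.5,-24,30)]:print(q,(proj(w,st(p,np.array(q)/1e3),T)-[110,20]).round())
E
```

```text
t: 13.83
tool_pos: [0.6096, -0.0874, 0.1619]
orientation: [2.144, 2.283, 0.009]
force: [0.8, -0.9, 1.2]
opening: 0.0233
gripper_force: 0.0
t: 14.25
tool_pos: [0.5246, -0.0864, 0.1839]
orientation: [2.151, 2.29, -0.0]
force: [0.6, -0.8, 0.6]
opening: 0.0231
gripper_force: 0.0
(74.5, -68, 58) [284. 181.]
(65, 50, 26) [276.  69.]
(65, -50, 26) [271. 159.]
(-65, 52, 28) [157.  67.]
(-65, -52, 28) [161. 161.]
(74.5, -24, 30) [281. 138.]
```

View pics/w5.png

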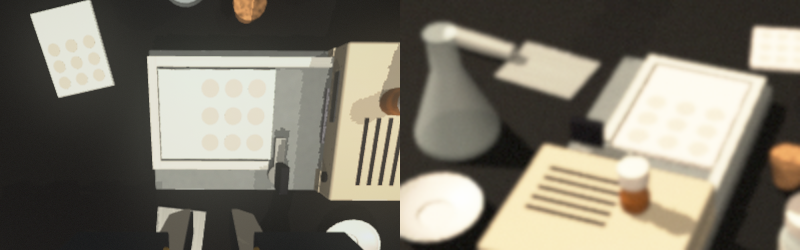

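The picture shows the plate filling the channel up to the front stop, with its rear edge at u≈275 (276 predicted). The bar lies across behind it at (281,138), and nothing else has moved. I hand in.

```bash
python3 -c "
from plant import job;print(job.close_job())"
```

```text
the job is handed in; nothing more can be done
None
```

The plate is drawn home against the front stop with the clip turned to its end stop behind it, highest press read about 16 N, no bystander seen to move; the job is handed in, verdict not shown.

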